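# Lamps onto their chargers, tumbler and tin back on coaster and tile

### The job

The two lamps and the tableware on the crate shelf have changed places, so nothing is charging. Put each thing where it belongs, upright and in the middle of its place: the white solar lantern on the white square charger, the black torch on the black round charger, the glass tumbler on the cork coaster and the round tin on the blue tile; every place is taken, so use a free spot on the crate tops on the way. Set things down rather than drop them, tip nothing over, and leave the green mug and the spoon where they are.

Things in the scene. Friction and masses are not known exactly. Their poses are not given: they have to be found in the camera images.
- lantern: White solar lantern, round, standing upright, 104 mm high, about 0.2 kg. Origin at the centre of its underside, z up. Foot 80 mm across and 17 mm high; cream light tube 55 mm across above it; white cap 62 mm across from 70 to 104 mm height with the dark blue solar cells on top: grasp the cap from above at any yaw. A thin wire handle is folded down beside the tube, below 64 mm.
- torch: Black plastic torch standing on its tail with the lens up, round, 112 mm high, about 0.16 kg. Origin at the centre of its underside, z up. Tail 40 mm across, barrel 34 mm across with a red press button on its side 50 mm up, head 46 mm across from 77 to 112 mm height: grasp the head from above at any yaw.
- tumbler: Clear glass tumbler standing upright, mouth up, empty, 92 mm high, about 0.17 kg. Origin at the centre of its underside, z up. 57 mm across at the foot, 65 mm at the rim, wall 3 mm: grasp it across the outside near the rim at any yaw.
- tin: Round yellow tin box closed under its gold-coloured lid (which stays on), 62 mm high, about 0.15 kg. Origin at the centre of its underside, z up. Body 62 mm across, lid 64 mm across with a skirt from 39 to 62 mm height: grasp the lid's skirt from above at any yaw.
- lantern_charger: Place of the lantern: white square charging slab with a grey ring and a green light on its flat top, 92 x 92 x 14 mm, fixed. Origin at the centre of its underside, which lies on the crate tops 120 mm above the work surface; z up. At the start the tumbler or the tin stands on it.
- torch_charger: Place of the torch: black round charging base with a brass ring and a green light on its flat top, 96 mm across, 14 mm high, fixed. Origin at the centre of its underside, on the crate tops; z up. At the start the tumbler or the tin stands on it.
- coaster: Place of the tumbler: round cork coaster, 102 mm across, 6 mm thick, fixed. Origin at the centre of its underside, on the crate tops; z up. At the start the lantern or the torch stands on it.
- tile: Place of the tin: blue square ceramic tile, 92 x 92 x 6 mm, fixed. Origin at the centre of its underside, on the crate tops; z up. At the start the lantern or the torch stands on it.
- mug: Bystander: green enamel mug, 76 mm across, 75 mm high, loose; its handle reaches about 75 mm from its axis along its own +y. Origin at the centre of its underside. The crate tops it stands on are flat, 120 mm above the work surface, x 0.38 to 0.77, y -0.45 to 0.45; what no listed thing covers is free, always the spots near x 0.63, y 0.32 and x 0.63, y -0.32.
- spoon: Bystander: steel spoon 170 mm long, lying on the crate tops along its own x near their far edge, round bowl 42 mm across towards +x, loose, 15 mm high. Origin under the middle of it.
There are look-alikes about, which are no part of the job. Leave any orange look-alike of the lantern alone.

How it is judged (in metres and radians):
At the end, for the whole second after the job is handed in: Each stands upright (within 0.1 rad) and at rest with its axis within 12 mm of the centre of its own place and its underside within 4 mm of its top: lantern on white square charger, torch on black round charger, tumbler on cork coaster, tin on blue tile (horizontal distance between lantern and lantern_charger below 0.012 m and horizontal distance between torch and torch_charger below 0.012 m and horizontal distance between tumbler and coaster below 0.012 m and horizontal distance between tin and tile below 0.012 m and z of lantern in the frame of lantern_charger below 0.018 m and z of torch in the frame of torch_charger below 0.018 m and z of tumbler in the frame of coaster below 0.01 m and z of tin in the frame of tile below 0.01 m and angle between each of lantern, torch, tumbler, tin's own z axis and vertical below 0.1 rad and linear speed of each of lantern, torch, tumbler, tin below 0.02 m/s); the robot touches nothing.
It fails at once if the mug is shifted by more than 25 mm (distance of mug from where it was at the start of the episode above 0.025 m).
It fails at once if the spoon is shifted by more than 25 mm (distance of spoon from where it was at the start of the episode above 0.025 m).
It fails at once if one of the four things tips over (more than 0.6 rad) (angle between any of lantern, torch, tumbler, tin's own z axis and vertical above 0.6 rad).
It fails at once if one of the four things is dropped (out of the fingers and faster than 0.5 m/s, a fall of about 13 mm) ((contact force between lantern and the fingers below 0.1 N and linear speed of lantern above 0.5 m/s) or (contact force between torch and the fingers below 0.1 N and linear speed of torch above 0.5 m/s) or (contact force between tumbler and the fingers below 0.1 N and linear speed of tumbler above 0.5 m/s) or (contact force between tin and the fingers below 0.1 N and linear speed of tin above 0.5 m/s)).
It also fails if it takes over 125 s, if anything falls off the work surface, if the arm or the gripper's body presses on something with over 40 N, if the wrist force passes 120 N, or if a joint passes its speed limit or range.

### The arm

A 6-joint arm with a two-finger parallel gripper is mounted at the origin on the work surface. World frame = base frame: x ahead of the robot, y to its left, z up, the work surface at z = 0. Lengths are in m, angles in degrees, forces in N, time in s.
With the tool pointing down it reaches from about 0.3 to 0.75 m from the base axis. Payload 8.5 kg.
Tool frame: the origin (TCP) lies at the very end of the fingers, on their centre line; the grasp point (between the pads) lies 19 mm behind it; z points along the fingers, y is the line along which they close (so a half turn about z gives the same grasp; the last joint's range is limited). The gripper opens to 85 mm and grips with 20 to 120 N. Pads are 22 mm wide; open, the fingers measure 114 mm over their backs; the gripper's body (76 mm by 85 mm) begins 54 mm behind the grasp point. The pads swing forward as they close: fully open they stand 13 mm farther back than shut.
Start: joints at [54.299, 21.807, 74.336, -0, 83.858, -12.336], TCP at [0.218, 0.505, 0.231] pointing down, gripper open.
Joint ranges: [-178.18, 178.18], [-50.72, 133.34], [12.68, 142.11], [-81.47, 261.47], [9.98, 163.14], [-165.26, 165.26]. Speed limits (degrees/s): [136.94, 136.94, 180, 180, 180, 180].

### API

Orientations are given as a 3x3 rotation matrix whose columns are the frame's x, y, z axes.
In Python, from rig import * gives the robot as it stands. The module is installed in compiled form; this text tells all that it offers.
- The arm moves only by the shell command python3 -m pendant 'ROWS' [OPENING] [FORCE]. ROWS is JSON, a list of rows, each a list of 2 entries, a list of its own where there are three numbers: the shift along the tool's x, y, z as a fraction of full scale, then the turn, a rotation vector about the tool's x, y, z as a fraction of full scale. A call has 1 to 8 rows; each row shifts and turns the commanded pose from where the row before left it, along the tool's axes as they then stand; what a row does not reach is not made up. Full scale, the value 1, is 40 mm for a shift and 5 degrees for a turn. A row lasts 1/8 s, in which the tool goes at most 62.5 mm and 10.7 degrees, less where a joint would pass 70% of its speed; a pose out of reach is approached as far as the arm can. A call with a number of a shift or a turn outside -1 to 1 is refused whole. A call with a gripper value outside its range is refused whole. OPENING is the opening, from 0 (shut) to 1 (fully open), set as the call begins (- or left out, the last holds). The fingers move at their own pace and stop on an object; FORCE is the grip in N (left out, the last holds). Time passes only in rows, so rows that do not move let the fingers close. It gives the time, the measured TCP pose, the force, the opening and the grip force at its end, in the units of the state.
- observe(): the state, without advancing time (a new reading comes with each control period).
- get_image(name): name is "side" or "top"; returns a dict with "img" (480x640x3 uint8, blue, green, red), "range_z" (480x640 float32, m along the optical axis (not along the pixel's ray), 0 where there is no reading), "camera_matrix" (3x3 intrinsics, pixels), "eye" and "rotation" of the camera in the world. Camera axes: x right, y down, z forward; pixel columns grow to the right and rows downward; lengths in m; the calibration is good to about 2 mm. A picture is of the moment at which its call begins.
- close_job(): hands the job in; it is judged then, once.
Trained networks look in the newest picture that a camera, given by its name, has taken for a name from the list of things; names that differ only in an ending like _2 or _b are one class to them, and where a whole thing is asked for, a point or a joint stands for the part that bears it (a point fixed in the world has none). Each returns a list of dicts, best first, with "conf" (0 to 1); they miss things now and then, are a little off and sometimes report something else, mostly with a low value. They report only what shows in the picture. A call takes as long as a camera call. They do not tell look-alikes from the thing itself.
- regions_of(camera, query): "mask" (480x640 bool, what is visible of it).
- landmark_of(camera, query): "point" ([x, y, z] in m, in world coordinates, good to about 4 mm: a listed point, or the origin of a listed thing).
The state is a dict: "time_s": time; "q": joint angles; "qvel": joint speeds; "joint_efforts": joint torques, N m; "position": TCP position; "tool_rot": TCP orientation; "ft_force": force on the tool from outside, world axes, zero at the start; "wrist_torque": the same for the moment, N m; "grip_width": finger opening in m; "gripper_force": force on a finger pad.
Only numpy, scipy, OpenCV 4.12 (cv2) and the standard library are available. Lean on these libraries where they do the work, as an engineer would, in place of code of your own. Each camera call takes 0.05 s, during which the arm holds its last target. There are 200 camera calls.

## Working session

There is one attempt and no reset: what is moved stays moved. The work goes in short steps, Python scripts to look and compute and a shell command to move; the robot and the scene stay as the last step left them, time stands still between calls to the robot, and variables do not carry over. Pictures are saved under pics/ and viewed, at most 14 in all, crops included, and the job is handed in when it is done.

```bash
mkdir -p pics; cat > h.py <<'E'
from rig import *
import numpy as np, cv2
def px2w(c,u,v,z=None):
    K=c["camera_matrix"];R=np.array(c["rotation"]);e=np.array(c["eye"])
    d=R@np.linalg.inv(K)@np.array([u,v,1.])
    return e+d*((z-e[2])/d[2]) if z is not None else e+d*c["range_z"][int(v),int(u)]
E
python3 - <<'E'
from h import *
np.set_printoptions(precision=3,suppress=True)
s=observe();print(s["position"],s["tool_rot"],s["time_s"],s["grip_width"])
for n in("top","side"):
    c=get_image(n);cv2.imwrite(f"pics/{n}0.png",c["img"]);print(n,c["eye"],c["rotation"],c["camera_matrix"][0])
    for q in "lantern torch tumbler tin lantern_charger torch_charger coaster tile mug spoon".split():
        print(q,[(np.round(r["point"],3).tolist(),round(r["conf"],2)) for r in landmark_of(n,q)[:3]])
E
```

```text
[0.218 0.505 0.231] [[-0.918  0.397 -0.001]
 [ 0.397  0.918 -0.001]
 [ 0.    -0.001 -1.   ]] 0.0 0.08544631178581169
top [0.44  0.009 1.1  ] [[-0.009 -0.998  0.067]
 [-1.     0.008 -0.01 ]
 [ 0.01  -0.067 -0.998]] [483.121   0.    311.542]
lantern [([0.265, -0.31, 0.001], 0.85), ([0.298, -0.181, -0.0], 0.7), ([0.481, -0.262, 0.126], 0.67)]
torch [([0.628, -0.12, 0.125], 0.79), ([0.736, -0.035, 0.122], 0.4)]
tumbler [([0.445, -0.008, 0.13], 0.56)]
tin [([0.468, 0.28, 0.129], 0.66), ([0.482, -0.26, 0.128], 0.27)]
lantern_charger [([0.446, -0.001, 0.12], 0.93)]
torch_charger [([0.47, 0.276, 0.121], 0.66), ([0.636, -0.119, 0.124], 0.39)]
coaster [([0.483, -0.259, 0.119], 0.83), ([0.45, -0.0, 0.121], 0.37)]
tile [([0.635, -0.121, 0.123], 0.67)]
mug [([0.618, 0.107, 0.123], 0.97), ([0.444, -0.006, 0.133], 0.51)]
spoon [([0.482, -0.263, 0.125], 0.65), ([0.736, -0.036, 0.124], 0.61)]
side [ 0.08  -0.843  0.681] [[ 0.893 -0.221  0.393]
 [-0.45  -0.48   0.753]
 [ 0.022 -0.849 -0.527]] [549.128   0.    316.772]
lantern [([0.296, -0.183, -0.005], 0.84), ([0.483, -0.265, 0.126], 0.7), ([0.264, -0.31, -0.004], 0.61)]
torch [([0.632, -0.119, 0.131], 0.69)]
tumbler [([0.448, -0.006, 0.136], 0.98)]
tin [([0.467, 0.273, 0.137], 0.93)]
lantern_charger [([0.449, -0.001, 0.122], 0.7)]
torch_charger [([0.468, 0.274, 0.121], 0.87)]
coaster [([0.487, -0.258, 0.122], 0.91)]
tile [([0.629, -0.124, 0.118], 0.89)]
mug [([0.617, 0.103, 0.12], 0.81), ([0.487, -0.258, 0.121], 0.28)]
spoon [([0.738, -0.039, 0.12], 0.52)]
```

View pics/top0.png

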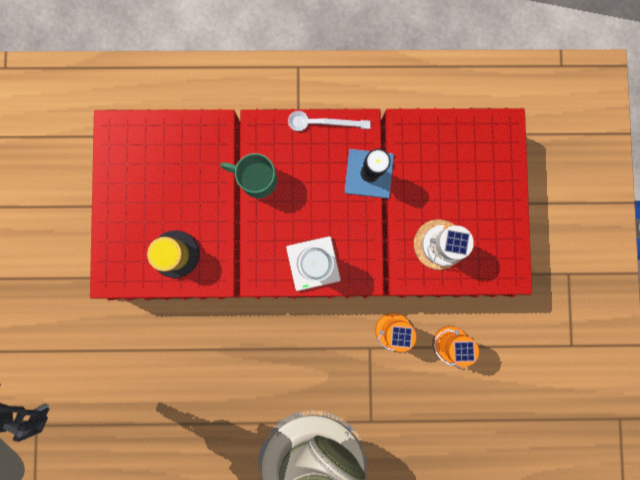

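View pics/side0.png

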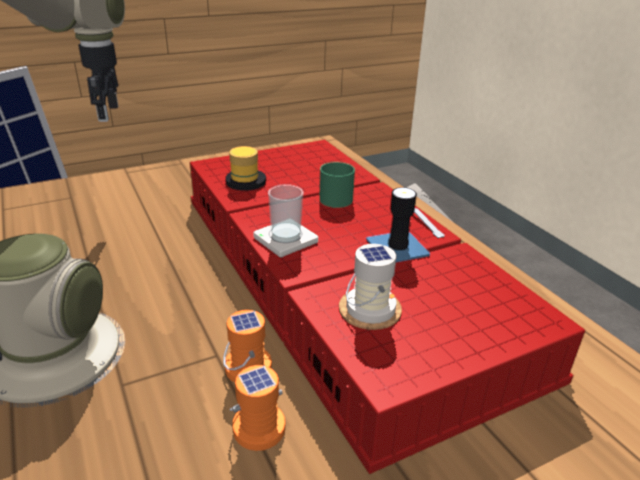

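The pictures confirm the networks. The lantern is on the coaster (440,245) and the torch on the tile (372,170). The tumbler is on the white charger (315,264) and the tin on the black charger (172,254). The two orange look-alikes stand on the table (397,333 and 460,347). I'll do one refinement from depth and colour.

```bash
cat > m.py <<'E'
from h import *
def cloud(c):
    K=c["camera_matrix"];v,u=np.mgrid[:480,:640]
    d=np.stack([(u-K[0,2])/K[0,0],(v-K[1,2])/K[1,1],np.ones_like(u)],-1)*c["range_z"][...,None]
    return d@np.array(c["rotation"]).T+c["eye"]
def mid(c,p,z0,z1,r):
    P=cloud(c);m=(P[...,2]>z0)&(P[...,2]<z1)&(np.hypot(P[...,0]-p[0],P[...,1]-p[1])<r)&(c["range_z"]>0)
    q=P[m][:,:2].astype(np.float32)
    if len(q)<8:return None
    (x,y),R=cv2.minEnclosingCircle(q);b=cv2.minAreaRect(q)
    return np.round([x,y,R],3),np.round(b[0],3),np.round(b[1],3),len(q),np.round(np.median(P[m][:,2]),3)
E
python3 - <<'E'
from m import *
c=get_image("top");s=get_image("side")
for n,p,h,t in[("tin",(.468,.276),.134,.062),("tumbler",(.447,-.004),.134,.092),("lantern",(.483,-.262),.126,.104),("torch",(.63,-.12),.126,.112)]:
    for k in(c,s):
        print(n,"top",mid(k,p,h+t-.012,h+t+.01,.06))
        print("   place",mid(k,p,h-.003 if h<.13 else h-.006,h+.006,.075))
E
```

```text
tin top (array([0.469, 0.275, 0.032]), array([0.468, 0.274]), array([0.063, 0.063]), 957, np.float64(0.196))
   place (array([0.47 , 0.273, 0.048]), array([0.47 , 0.268]), array([0.085, 0.094]), 778, np.float64(0.133))
tin top (array([0.468, 0.275, 0.035]), array([0.467, 0.273]), array([0.064, 0.064]), 388, np.float64(0.197))
   place (array([0.468, 0.27 , 0.05 ]), array([0.466, 0.264]), array([0.084, 0.093]), 404, np.float64(0.135))
tumbler top (array([ 0.448, -0.008,  0.032]), array([ 0.448, -0.008]), array([0.063, 0.064]), 224, np.float64(0.224))
   place (array([ 0.449, -0.003,  0.063]), array([ 0.449, -0.004]), array([0.092, 0.092]), 1105, np.float64(0.133))
tumbler top (array([ 0.447, -0.008,  0.034]), array([ 0.447, -0.008]), array([0.068, 0.063]), 472, np.float64(0.222))
   place (array([ 0.447, -0.005,  0.063]), array([ 0.448, -0.004]), array([0.095, 0.098]), 805, np.float64(0.135))
lantern top (array([ 0.483, -0.263,  0.031]), array([ 0.484, -0.262]), array([0.061, 0.06 ]), 929, np.float64(0.229))
   place (array([ 0.481, -0.263,  0.074]), array([ 0.479, -0.261]), array([0.137, 0.137]), 577, np.float64(0.125))
lantern top (array([ 0.482, -0.262,  0.033]), array([ 0.482, -0.263]), array([0.063, 0.06 ]), 945, np.float64(0.231))
   place (array([ 0.483, -0.265,  0.073]), array([ 0.484, -0.264]), array([0.127, 0.135]), 652, np.float64(0.127))
torch top (array([ 0.632, -0.121,  0.023]), array([ 0.632, -0.121]), array([0.045, 0.045]), 519, np.float64(0.238))
   place (array([ 0.629, -0.121,  0.074]), array([ 0.626, -0.124]), array([0.132, 0.136]), 1222, np.float64(0.125))
torch top (array([ 0.632, -0.121,  0.026]), array([ 0.631, -0.121]), array([0.05 , 0.045]), 387, np.float64(0.239))
   place (array([ 0.627, -0.122,  0.072]), array([ 0.641, -0.121]), array([0.115, 0.143]), 731, np.float64(0.127))
```

```bash
python3 -m pendant '[[[0,0,-0.6],[0,0,-0.935]],[[0,0,-0.6],[0,0,-0.935]],[[0,0,0],[0,0,-0.935]],[[0,0,0],[0,0,-0.935]],[[0,0,0],[0,0,-0.935]],[[0,0,0],[0,0,0]]]' 1 40
```

```text
time_s: 1.95
position: [0.2181, 0.5049, 0.2793]
tool_rot: [[-1.0, 0.001, -0.0], [0.001, 1.0, -0.0], [0.0, -0.0, -1.0]]
ft_force: [-0.2, 0.6, -0.6]
grip_width: 0.0852
gripper_force: 0.0
```

```bash
python3 -m pendant '[[[-0.783,-0.719,0],[0,0,0]],[[-0.783,-0.719,0],[0,0,0]],[[-0.783,-0.719,0],[0,0,0]],[[-0.783,-0.719,0],[0,0,0]],[[-0.783,-0.719,0],[0,0,0]],[[-0.783,-0.719,0],[0,0,0]],[[-0.783,-0.719,0],[0,0,0]],[[-0.783,-0.719,0],[0,0,0]]]' 1 40
```

```text
time_s: 2.95
position: [0.4696, 0.2738, 0.2794]
tool_rot: [[-1.0, 0.002, 0.0], [0.002, 1.0, 0.0], [-0.0, 0.0, -1.0]]
ft_force: [0.7, 0.2, 0.4]
grip_width: 0.0848
gripper_force: 0.0
```

```bash
python3 -m pendant '[[[0,0.02,0.8],[0,0,0]],[[0,0,0.8],[0,0,0]],[[0,0,0.8],[0,0,0]],[[0,0,0.46],[0,0,0]],[[0,0,0],[0,0,0]]]' && python3 -m pendant '[[[0,0,0],[0,0,0]],[[0,0,0],[0,0,0]],[[0,0,0],[0,0,0]],[[0,0,0],[0,0,0]],[[0,0,0],[0,0,0]]]' 0 40
```

```text
time_s: 3.58
position: [0.4682, 0.2755, 0.1639]
tool_rot: [[-1.0, 0.001, -0.003], [0.001, 1.0, -0.001], [0.003, -0.001, -1.0]]
ft_force: [0.5, 0.1, -0.2]
grip_width: 0.0851
gripper_force: 0.0
time_s: 4.2
position: [0.4693, 0.2759, 0.1663]
tool_rot: [[-1.0, 0.0, 0.003], [0.0, 1.0, 0.001], [-0.003, 0.001, -1.0]]
ft_force: [-0.5, 0.7, 5.9]
grip_width: 0.0633
gripper_force: 44.7
```

```bash
python3 -m pendant '[[[0,0,-0.8],[0,0,0]],[[0,0,-0.8],[0,0,0]],[[-0.94,0.15,-0.4],[0,0,0]],[[-0.94,0.15,0],[0,0,0]],[[-0.94,0.15,0],[0,0,0]],[[-0.94,0.15,0],[0,0,0]],[[0,0,0],[0,0,0]]]' && python3 -m pendant '[[[0,0,0.8],[0,0,0]],[[0,0,0.8],[0,0,0]],[[0,0,0.4],[0,0,0]],[[0,0,0.2],[0,0,0]],[[0,0,0.1],[0,0,0]],[[0,0,0],[0,0,0]],[[0,0,0],[0,0,0]]]'
```

```text
time_s: 5.08
position: [0.6207, 0.2994, 0.2432]
tool_rot: [[-1.0, 0.001, -0.002], [0.001, 1.0, -0.001], [0.002, -0.001, -1.0]]
ft_force: [-1.5, 0.1, -2.0]
grip_width: 0.0635
gripper_force: 44.8
time_s: 5.95
position: [0.6193, 0.2998, 0.1537]
tool_rot: [[-1.0, -0.0, 0.001], [-0.0, 1.0, 0.0], [-0.001, 0.0, -1.0]]
ft_force: [0.4, -0.1, -1.4]
grip_width: 0.0633
gripper_force: 44.8
```

```bash
python3 -m pendant '[[[0,0,0.04],[0,0,0]],[[0,0,0],[0,0,0]]]' && python3 -m pendant '[[[0,0,0],[0,0,0]],[[0,0,0],[0,0,0]],[[0,0,0],[0,0,0]],[[0,0,0],[0,0,0]]]' 1 && python3 -m pendant '[[[0,0,-0.8],[0,0,0]],[[0,0,-0.8],[0,0,0]],[[0,0,-0.8],[0,0,0]],[[0,-0.3,-0.8],[0,0,0]],[[0,-0.9,0],[0,0,0]],[[0,-0.9,0],[0,0,0]],[[0,-0.9,0],[0,0,0]],[[0,-0.9,0],[0,0,0]]]' && python3 -m pendant '[[[-0.1,-0.9,0],[0,0,0]],[[-0.1,-0.9,0],[0,0,0]],[[-0.1,-0.9,0],[0,0,0]],[[0,-0.9,0],[0,0,0]],[[0,-0.9,0],[0,0,0]],[[0,-0.9,0],[0,0,0]],[[0,-0.9,0],[0,0,0]],[[0,-0.33,0],[0,0,0]]]'
```

```text
time_s: 6.2
position: [0.6193, 0.2998, 0.1524]
tool_rot: [[-1.0, -0.0, 0.002], [-0.0, 1.0, 0.0], [-0.002, 0.0, -1.0]]
ft_force: [-0.6, -0.5, 5.0]
grip_width: 0.0631
gripper_force: 45.2
time_s: 6.7
position: [0.6191, 0.2996, 0.1512]
tool_rot: [[-1.0, -0.0, -0.0], [-0.0, 1.0, -0.0], [0.0, -0.0, -1.0]]
ft_force: [0.4, -0.2, -0.1]
grip_width: 0.0856
gripper_force: 0.0
time_s: 7.7
position: [0.619, 0.1425, 0.2794]
tool_rot: [[-1.0, -0.0, 0.0], [-0.0, 1.0, -0.0], [-0.0, -0.0, -1.0]]
ft_force: [1.0, -0.5, -0.3]
grip_width: 0.0849
gripper_force: 0.0
time_s: 8.7
position: [0.631, -0.1232, 0.2791]
tool_rot: [[-1.0, 0.002, -0.0], [0.002, 1.0, 0.0], [0.0, 0.0, -1.0]]
ft_force: [-0.3, 0.7, -0.2]
grip_width: 0.0854
gripper_force: 0.0
```

```bash
python3 -m pendant '[[[-0.02,0.04,0.8],[0,0,0]],[[0,0,0.8],[0,0,0]],[[0,0,0.33],[0,0,0]],[[0,0,0],[0,0,0]]]' && python3 -m pendant '[[[0,0,0],[0,0,0]],[[0,0,0],[0,0,0]],[[0,0,0],[0,0,0]],[[0,0,0],[0,0,0]],[[0,0,0],[0,0,0]],[[0,0,0],[0,0,0]]]' 0 40 && python3 -m pendant '[[[0,0,-0.8],[0,0,0]],[[0,0,-0.8],[0,0,0]],[[0,0,-0.8],[0,0,0]],[[0,0,-0.4],[0,0,0]],[[0,0,0],[0,0,0]]]'
```

```text
time_s: 9.2
position: [0.632, -0.1194, 0.202]
tool_rot: [[-1.0, -0.001, -0.001], [-0.001, 1.0, 0.0], [0.001, 0.0, -1.0]]
ft_force: [0.5, 0.8, -0.3]
grip_width: 0.0855
gripper_force: 0.0
time_s: 9.95
position: [0.6323, -0.1201, 0.2033]
tool_rot: [[-1.0, -0.0, 0.002], [-0.0, 1.0, -0.001], [-0.002, -0.001, -1.0]]
ft_force: [-0.4, -0.8, 6.7]
grip_width: 0.045
gripper_force: 41.4
time_s: 10.58
position: [0.6322, -0.12, 0.3148]
tool_rot: [[-1.0, -0.0, 0.002], [-0.0, 1.0, -0.001], [-0.002, -0.001, -1.0]]
ft_force: [-0.6, 0.6, -1.4]
grip_width: 0.0448
gripper_force: 41.5
```

```bash
python3 - <<'E'
from m import *
for n in("top","side"):
    c=get_image(n);cv2.imwrite(f"pics/{n}1.png",c["img"])
    for (q,p,z) in(("tile",(.632,-.122),.126),("torch_charger",(.469,.273),.134)):
        print(n,q,[(np.round(r["point"],3).tolist(),round(r["conf"],2)) for r in landmark_of(n,q)[:2]],mid(c,p,z-.003,z+.004,.07))
        K=c["img"].astype(int);m=((K[...,0]>K[...,2]+20)if q=="tile" else (K.max(-1)<75))&(abs(cloud(c)[...,2]-z)<.02)
        P=cloud(c)[m];P=P[np.hypot(P[:,0]-p[0],P[:,1]-p[1])<.075][:,:2].astype(np.float32)
        print("   color",cv2.minAreaRect(P),cv2.minEnclosingCircle(P))
    print("tin",mid(c,(.62,.3),.172,.19,.06))
E
```

```text
top tile [] (array([ 0.66 , -0.138,  0.042]), array([ 0.657, -0.137]), array([0.083, 0.021]), 95, np.float64(0.125))
   color ((0.658166766166687, -0.1328422576189041), (0.07474508136510849, 0.01761016622185707), 67.79246520996094) ((0.6571616530418396, -0.13258548080921173), 0.03765461966395378)
top torch_charger [([0.469, 0.276, 0.12], 0.88)] (array([0.47 , 0.273, 0.048]), array([0.47 , 0.272]), array([0.094, 0.094]), 1634, np.float64(0.134))
   color ((0.46894070506095886, 0.2715672254562378), (0.0926964059472084, 0.09109395742416382), 70.1729736328125) ((0.46948668360710144, 0.27168235182762146), 0.047282733023166656)
tin (array([0.619, 0.299, 0.032]), array([0.618, 0.299]), array([0.063, 0.063]), 898, np.float64(0.181))
side tile [([0.63, -0.124, 0.12], 0.58), ([0.472, 0.274, 0.123], 0.3)] (array([ 0.628, -0.123,  0.068]), array([ 0.642, -0.123]), array([0.1  , 0.128]), 1037, np.float64(0.127))
   color ((0.6316549777984619, -0.12129217386245728), (0.09674570709466934, 0.09240709990262985), 86.32917022705078) ((0.6307220458984375, -0.12017525732517242), 0.06121167913079262)
side torch_charger [([0.471, 0.273, 0.121], 0.68)] (array([0.468, 0.272, 0.051]), array([0.468, 0.272]), array([0.097, 0.093]), 609, np.float64(0.135))
   color ((0.4689428508281708, 0.2684934735298157), (0.09030872583389282, 0.08973073959350586), 66.17048645019531) ((0.4673961400985718, 0.26880699396133423), 0.047945234924554825)
tin (array([0.615, 0.297, 0.036]), array([0.616, 0.296]), array([0.068, 0.062]), 308, np.float64(0.183))
```

```bash
python3 -m pendant '[[[0.34,0.817,0],[0,0,0]],[[0.34,0.817,0],[0,0,0]],[[0.34,0.817,0],[0,0,0]],[[0.34,0.817,0],[0,0,0]],[[0.34,0.817,0],[0,0,0]],[[0.34,0.817,0],[0,0,0]],[[0.34,0.817,0],[0,0,0]],[[0.34,0.817,0],[0,0,0]]]' && python3 -m pendant '[[[0.34,0.817,0],[0,0,0]],[[0.34,0.817,0],[0,0,0]],[[0.34,0.817,0],[0,0,0]],[[0.34,0.817,0],[0,0,0]],[[0,0,0],[0,0,0]],[[0,0,0],[0,0,0]]]'
```

```text
time_s: 11.88
position: [0.5225, 0.1425, 0.3138]
tool_rot: [[-1.0, -0.0, -0.001], [-0.0, 1.0, -0.0], [0.001, -0.0, -1.0]]
ft_force: [1.1, -0.5, -1.7]
grip_width: 0.0451
gripper_force: 41.5
time_s: 12.62
position: [0.4689, 0.2718, 0.3139]
tool_rot: [[-1.0, -0.0, -0.0], [-0.0, 1.0, -0.0], [0.0, -0.0, -1.0]]
ft_force: [0.6, -0.2, -1.2]
grip_width: 0.0447
gripper_force: 41.6
```

```bash
python3 -m pendant '[[[0,0,0.8],[0,0,0]],[[0,0,0.8],[0,0,0]],[[0,0,0.6],[0,0,0]],[[0,0,0.2],[0,0,0]],[[0,0,0.15],[0,0,0]],[[0,0,0.05],[0,0,0]],[[0,0,0],[0,0,0]],[[0,0,0],[0,0,0]]]'; python3 - <<'E'
from m import *
c=get_image("side");print(observe()["position"]);cv2.imwrite("pics/s2.png",c["img"][80:280,150:450])
E
```

```text
time_s: 13.62
position: [0.4693, 0.272, 0.2113]
tool_rot: [[-1.0, -0.0, 0.003], [-0.0, 1.0, 0.0], [-0.003, 0.0, -1.0]]
ft_force: [-0.3, -2.3, 6.0]
grip_width: 0.0448
gripper_force: 42.4
[0.46932518 0.27204989 0.21128273]
```

```bash
python3 -m pendant '[[[0,0,0],[0,0,0]],[[0,0,0],[0,0,0]],[[0,0,0],[0,0,0]],[[0,0,0],[0,0,0]]]' 1 && python3 -m pendant '[[[0,0,-0.7],[0,0,0]],[[0,0,-0.7],[0,0,0]],[[0,0,-0.6],[0,0,0]],[[-0.93,0.17,0],[0,0,0]],[[-0.93,0.17,0],[0,0,0]],[[-0.93,0.17,0],[0,0,0]],[[-0.93,0.17,0],[0,0,0]],[[0,0,0],[0,0,0]]]' && python3 -m pendant '[[[0,0,0.8],[0,0,0]],[[0,0,0.8],[0,0,0]],[[0,0,0.8],[0,0,0]],[[0,0,0.8],[0,0,0]],[[0,0,0.27],[0,0,0]],[[0,0,0],[0,0,0]]]'
```

```text
time_s: 14.18
position: [0.4687, 0.2723, 0.21]
tool_rot: [[-1.0, -0.0, -0.0], [-0.0, 1.0, 0.0], [0.0, 0.0, -1.0]]
ft_force: [-0.1, 0.2, 0.3]
grip_width: 0.0854
gripper_force: 0.0
time_s: 15.18
position: [0.6191, 0.2993, 0.2879]
tool_rot: [[-1.0, 0.001, -0.002], [0.001, 1.0, -0.001], [0.002, -0.001, -1.0]]
ft_force: [-0.0, -0.3, -0.1]
grip_width: 0.0855
gripper_force: 0.0
time_s: 15.92
position: [0.6173, 0.2995, 0.1517]
tool_rot: [[-1.0, -0.0, -0.0], [-0.0, 1.0, -0.0], [0.0, -0.0, -1.0]]
ft_force: [-0.5, 0.1, -0.3]
grip_width: 0.085
gripper_force: 0.0
```

```bash
python3 -m pendant '[[[0,0,0],[0,0,0]],[[0,0,0],[0,0,0]],[[0,0,0],[0,0,0]],[[0,0,0],[0,0,0]],[[0,0,0],[0,0,0]]]' 0 40 && python3 -m pendant '[[[0,0,-0.75],[0,0,0]],[[0,0,-0.75],[0,0,0]],[[0,0,-0.75],[0,0,0]],[[0,0,-0.75],[0,0,0]],[[-0.028,-0.877,0],[0,0,0]],[[-0.028,-0.877,0],[0,0,0]],[[-0.028,-0.877,0],[0,0,0]],[[-0.028,-0.877,0],[0,0,0]]]' && python3 -m pendant '[[[-0.028,-0.877,0],[0,0,0]],[[-0.028,-0.877,0],[0,0,0]],[[-0.028,-0.877,0],[0,0,0]],[[-0.028,-0.877,0],[0,0,0]],[[-0.028,-0.877,0],[0,0,0]],[[-0.028,-0.877,0],[0,0,0]],[[-0.028,-0.877,0],[0,0,0]],[[-0.028,-0.877,0],[0,0,0]]]' && python3 -m pendant '[[[0,0,0],[0,0,0]]]'
```

```text
time_s: 16.55
position: [0.6181, 0.2997, 0.1533]
tool_rot: [[-1.0, -0.0, 0.003], [-0.0, 1.0, 0.001], [-0.003, 0.001, -1.0]]
ft_force: [-0.5, 0.1, 7.2]
grip_width: 0.063
gripper_force: 44.7
time_s: 17.55
position: [0.6218, 0.158, 0.2715]
tool_rot: [[-1.0, -0.0, -0.0], [-0.0, 1.0, -0.0], [0.0, -0.0, -1.0]]
ft_force: [0.9, -0.3, -0.7]
grip_width: 0.0633
gripper_force: 44.6
time_s: 18.55
position: [0.6309, -0.1227, 0.2714]
tool_rot: [[-1.0, -0.0, -0.0], [-0.0, 1.0, 0.0], [0.0, 0.0, -1.0]]
ft_force: [0.8, 0.2, -0.6]
grip_width: 0.063
gripper_force: 44.6
time_s: 18.68
position: [0.6308, -0.1238, 0.271]
tool_rot: [[-1.0, 0.003, -0.001], [0.003, 1.0, -0.0], [0.001, -0.0, -1.0]]
ft_force: [-0.6, -0.1, -2.3]
grip_width: 0.0633
gripper_force: 44.7
```

```bash
python3 -m pendant '[[[-0.02,0.05,0.8],[0,0,0]],[[0,0,0.8],[0,0,0]],[[0,0,0.8],[0,0,0]],[[0,0,0.25],[0,0,0]],[[0,0,0.15],[0,0,0]],[[0,0,0.05],[0,0,0]],[[0,0,0],[0,0,0]],[[0,0,0],[0,0,0]]]'
```

```text
time_s: 19.68
position: [0.6322, -0.1193, 0.1593]
tool_rot: [[-1.0, -0.0, 0.003], [-0.0, 1.0, -0.0], [-0.003, -0.0, -1.0]]
ft_force: [-3.0, 2.5, 6.5]
grip_width: 0.063
gripper_force: 45.2
```

```bash
python3 -m pendant '[[[0,0,0],[0,0,0]],[[0,0,0],[0,0,0]],[[0,0,0],[0,0,0]],[[0,0,0],[0,0,0]]]' 1 && python3 -m pendant '[[[0,0,-0.8],[0,0,0]],[[0,0,-0.8],[0,0,0]],[[0,0,-0.8],[0,0,0]],[[0.46,0.278,-0.8],[0,0,0]],[[0.92,0.556,0],[0,0,0]],[[0.92,0.556,0],[0,0,0]],[[0.92,0.556,0],[0,0,0]],[[0.92,0.556,0],[0,0,0]]]' && python3 -m pendant '[[[0.46,0.278,0],[0,0,0]],[[0,0,0],[0,0,0]]]';  python3 - <<'E'
from m import *
c=get_image("side")
print("tin",mid(c,(.632,-.12),.175,.2,.06));print("torch",mid(c,(.469,.272),.235,.255,.05))
c=get_image("top");print("tin",mid(c,(.632,-.12),.175,.2,.06));print("torch",mid(c,(.469,.272),.235,.255,.05))
E
```

```text
time_s: 20.18
position: [0.6318, -0.1196, 0.1573]
tool_rot: [[-1.0, -0.0, -0.0], [-0.0, 1.0, -0.0], [0.0, -0.0, -1.0]]
ft_force: [0.2, -1.3, -0.6]
grip_width: 0.0851
gripper_force: 0.0
time_s: 21.18
position: [0.4649, -0.0188, 0.2854]
tool_rot: [[-1.0, -0.0, 0.0], [-0.0, 1.0, -0.0], [-0.0, -0.0, -1.0]]
ft_force: [-0.6, 1.0, 0.2]
grip_width: 0.0854
gripper_force: 0.0
time_s: 21.42
position: [0.4472, -0.0078, 0.2859]
tool_rot: [[-1.0, -0.001, 0.001], [-0.001, 1.0, -0.0], [-0.001, -0.0, -1.0]]
ft_force: [0.3, -0.1, -0.2]
grip_width: 0.0854
gripper_force: 0.0
tin (array([ 0.632, -0.121,  0.035]), array([ 0.63 , -0.122]), array([0.065, 0.062]), 654, np.float64(0.189))
torch (array([0.468, 0.268, 0.026]), array([0.468, 0.269]), array([0.048, 0.045]), 227, np.float64(0.246))
tin (array([ 0.633, -0.12 ,  0.033]), array([ 0.632, -0.12 ]), array([0.063, 0.063]), 895, np.float64(0.187))
torch (array([0.469, 0.271, 0.024]), array([0.469, 0.271]), array([0.045, 0.045]), 569, np.float64(0.246))
```

```bash
python3 -m pendant '[[[-0.02,0,0.8],[0,0,0]],[[0,0,0.8],[0,0,0]],[[0,0,0.6],[0,0,0]],[[0,0,0.19],[0,0,0]],[[0,0,0],[0,0,0]]]' && python3 -m pendant '[[[0,0,0],[0,0,0]],[[0,0,0],[0,0,0]],[[0,0,0],[0,0,0]],[[0,0,0],[0,0,0]],[[0,0,0],[0,0,0]]]' 0 35 && python3 -m pendant '[[[0,0,-0.5],[0,0,0]],[[0,0,-0.5],[0,0,0]],[[0,0.77,0],[0,0,0]],[[0,0.77,0],[0,0,0]],[[0,0.77,0],[0,0,0]],[[0,0.77,0],[0,0,0]],[[0,0,0],[0,0,0]]]'&& python3 -m pendant '[[[0,0,0.6],[0,0,0]],[[0,0,0.4],[0,0,0]],[[0,0,0.2],[0,0,0]],[[0,0,0.1],[0,0,0]],[[0,0,0.05],[0,0,0]],[[0,0,0],[0,0,0]],[[0,0,0],[0,0,0]]]'
```

```text
time_s: 22.15
position: [0.4492, -0.0087, 0.1898]
tool_rot: [[-1.0, 0.0, -0.0], [0.0, 1.0, 0.0], [0.0, 0.0, -1.0]]
ft_force: [-0.9, -0.3, -0.6]
grip_width: 0.0854
gripper_force: 0.0
time_s: 22.78
position: [0.4492, -0.0085, 0.1909]
tool_rot: [[-1.0, -0.0, 0.003], [-0.0, 1.0, -0.001], [-0.003, -0.001, -1.0]]
ft_force: [-0.4, 0.4, 6.1]
grip_width: 0.0625
gripper_force: 38.0
time_s: 23.65
position: [0.4483, 0.1161, 0.2298]
tool_rot: [[-1.0, -0.003, -0.0], [-0.003, 1.0, 0.0], [0.0, 0.0, -1.0]]
ft_force: [-0.1, -1.0, -1.5]
grip_width: 0.0626
gripper_force: 39.0
time_s: 24.52
position: [0.4492, 0.1146, 0.1769]
tool_rot: [[-1.0, -0.0, 0.002], [-0.0, 1.0, -0.0], [-0.002, -0.0, -1.0]]
ft_force: [-0.6, -1.7, 5.8]
grip_width: 0.0626
gripper_force: 39.5
```

```bash
python3 -m pendant '[[[0,0,0],[0,0,0]],[[0,0,0],[0,0,0]],[[0,0,0],[0,0,0]],[[0,0,0],[0,0,0]]]' 1 && python3 -m pendant '[[[0,0,-0.7],[0,0,0]],[[0,0,-0.7],[0,0,0]],[[0,0,-0.7],[0,0,0]],[[0,0,-0.65],[0,0,0]],[[-0.085,-0.94,0],[0,0,0]],[[-0.085,-0.94,0],[0,0,0]],[[-0.085,-0.94,0],[0,0,0]],[[-0.085,-0.94,0],[0,0,0]]]' && python3 -m pendant '[[[-0.085,-0.94,0],[0,0,0]],[[-0.085,-0.94,0],[0,0,0]],[[-0.085,-0.94,0],[0,0,0]],[[-0.085,-0.94,0],[0,0,0]],[[-0.085,-0.94,0],[0,0,0]],[[-0.085,-0.94,0],[0,0,0]],[[0,0,0],[0,0,0]]]';  python3 - <<'E'
from m import *
for n in("top","side"):
  c=get_image(n)
  print("charger",mid(c,(.448,-.004),.13,.138,.075),"tumbler",mid(c,(.449,.115),.195,.22,.05))
E
```

```text
time_s: 25.02
position: [0.4486, 0.1149, 0.1757]
tool_rot: [[-1.0, -0.0, -0.0], [-0.0, 1.0, 0.0], [0.0, 0.0, -1.0]]
ft_force: [-0.0, -0.3, -0.6]
grip_width: 0.0851
gripper_force: 0.0
time_s: 26.02
position: [0.4622, -0.0367, 0.2857]
tool_rot: [[-1.0, -0.0, 0.0], [-0.0, 1.0, 0.0], [-0.0, 0.0, -1.0]]
ft_force: [0.1, 0.3, -0.2]
grip_width: 0.0854
gripper_force: 0.0
time_s: 26.9
position: [0.4825, -0.2631, 0.2849]
tool_rot: [[-1.0, 0.003, -0.001], [0.003, 1.0, 0.001], [0.001, 0.001, -1.0]]
ft_force: [-0.3, -0.1, -0.7]
grip_width: 0.0853
gripper_force: 0.0
charger (array([ 0.449, -0.003,  0.063]), array([ 0.449, -0.004]), array([0.092, 0.092]), 2034, np.float64(0.133)) tumbler (array([0.448, 0.116, 0.032]), array([0.448, 0.115]), array([0.063, 0.063]), 244, np.float64(0.21))
charger (array([ 0.447, -0.003,  0.063]), array([ 0.448, -0.003]), array([0.095, 0.095]), 1241, np.float64(0.135)) tumbler (array([0.445, 0.116, 0.035]), array([0.447, 0.115]), array([0.064, 0.066]), 517, np.float64(0.205))
```

```bash
python3 -m pendant '[[[-0.01,0.02,0.8],[0,0,0]],[[0,0,0.8],[0,0,0]],[[0,0,0.5],[0,0,0]],[[0,0,0.16],[0,0,0]],[[0,0,0],[0,0,0]]]' && python3 -m pendant '[[[0,0,0],[0,0,0]],[[0,0,0],[0,0,0]],[[0,0,0],[0,0,0]],[[0,0,0],[0,0,0]],[[0,0,0],[0,0,0]]]' 0 40 && python3 -m pendant '[[[0,0,-0.6],[0,0,0]],[[0,0,-0.65],[0,0,0]],[[0,0,0],[0,0,0]],[[0,0,0],[0,0,0]]]';  python3 - <<'E'
from m import *
for n in("side","top"):
  c=get_image(n)
  I=c["img"];cv2.imwrite(f"pics/lift_{n}.png",I)
E
```

```text
time_s: 27.62
position: [0.4832, -0.2598, 0.1958]
tool_rot: [[-1.0, -0.001, 0.0], [-0.001, 1.0, -0.0], [-0.0, -0.0, -1.0]]
ft_force: [-0.1, 0.0, 0.8]
grip_width: 0.0855
gripper_force: 0.0
time_s: 28.25
position: [0.4834, -0.2606, 0.1966]
tool_rot: [[-1.0, -0.0, 0.002], [-0.0, 1.0, -0.001], [-0.002, -0.001, -1.0]]
ft_force: [0.6, -0.0, 5.8]
grip_width: 0.0613
gripper_force: 42.5
time_s: 28.75
position: [0.4827, -0.26, 0.2441]
tool_rot: [[-1.0, -0.0, -0.002], [-0.0, 1.0, 0.001], [0.002, 0.001, -1.0]]
ft_force: [-0.2, -0.3, -2.6]
grip_width: 0.0608
gripper_force: 44.7
```

View pics/lift_side.png

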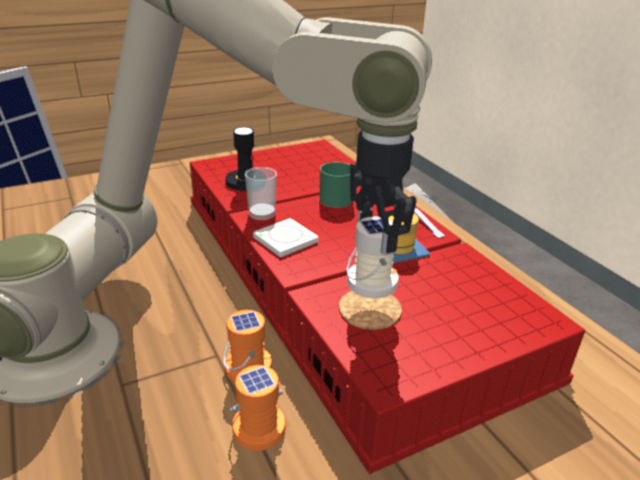

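The lantern hangs upright in the grip (375,255), the coaster is clear at (370,308), and the torch and tin stand on their places.

```bash
python3 -m pendant '[[[0.123,0.918,0],[0,0,0]],[[0.123,0.918,0],[0,0,0]],[[0.123,0.918,0],[0,0,0]],[[0.123,0.918,0],[0,0,0]],[[0.123,0.918,0],[0,0,0]],[[0.123,0.918,0],[0,0,0]],[[0.123,0.918,0],[0,0,0]],[[0,0,0],[0,0,0]]]' && python3 -m pendant '[[[0,0,0.4],[0,0,0]],[[0,0,0.3],[0,0,0]],[[0,0,0.2],[0,0,0]],[[0,0,0.1],[0,0,0]],[[0,0,0.05],[0,0,0]],[[0,0,0],[0,0,0]],[[0,0,0],[0,0,0]]]'
```

```text
time_s: 29.85
position: [0.4478, -0.0014, 0.2448]
tool_rot: [[-1.0, -0.003, -0.001], [-0.003, 1.0, 0.001], [0.001, 0.001, -1.0]]
ft_force: [0.1, -0.2, -2.1]
grip_width: 0.061
gripper_force: 45.1
time_s: 30.72
position: [0.4489, -0.0036, 0.2046]
tool_rot: [[-1.0, -0.0, 0.002], [-0.0, 1.0, -0.001], [-0.002, -0.001, -1.0]]
ft_force: [-3.5, -0.1, 5.8]
grip_width: 0.0612
gripper_force: 45.7
```

```bash
python3 -m pendant '[[[0,0,0],[0,0,0]],[[0,0,0],[0,0,0]],[[0,0,0],[0,0,0]],[[0,0,0],[0,0,0]]]' 1 && python3 -m pendant '[[[0,0,-0.7],[0,0,0]],[[0,0,-0.7],[0,0,0]],[[0,0,-0.7],[0,0,0]],[[0,0.74,0],[0,0,0]],[[0,0.74,0],[0,0,0]],[[0,0.74,0],[0,0,0]],[[0,0.74,0],[0,0,0]],[[0,0,0],[0,0,0]]]';  python3 - <<'E'
from m import *
for n in("top","side"):
  c=get_image(n);P=cloud(c);I=c["img"].astype(int)
  print("lantern",mid(c,(.449,-.004),.225,.25,.05))
  m=(I[...,1]-I[...,0]>15)&(I[...,1]>90)&(abs(P[...,2]-.126)<.006)&(np.hypot(P[...,0]-.484,P[...,1]+.26)<.07)
  q=P[m][:,:2].astype(np.float32);print("coaster",cv2.minEnclosingCircle(q),cv2.minAreaRect(q),landmark_of(n,"coaster")[0])
E
```

```text
time_s: 31.22
position: [0.4486, -0.0033, 0.2033]
tool_rot: [[-1.0, -0.0, -0.0], [-0.0, 1.0, -0.0], [0.0, -0.0, -1.0]]
ft_force: [-0.0, -0.3, -0.1]
grip_width: 0.085
gripper_force: 0.0
time_s: 32.22
position: [0.4483, 0.1163, 0.2872]
tool_rot: [[-1.0, -0.003, -0.0], [-0.003, 1.0, 0.0], [0.0, 0.0, -1.0]]
ft_force: [0.9, -0.3, 0.3]
grip_width: 0.0854
gripper_force: 0.0
lantern (array([ 0.45 , -0.005,  0.031]), array([ 0.45 , -0.005]), array([0.059, 0.059]), 926, np.float64(0.237))
coaster ((0.4845332205295563, -0.2591310441493988), 0.05190417543053627) ((0.48451295495033264, -0.2588697075843811), (0.10102386772632599, 0.10162138193845749), 89.90310668945312) {'point': [0.4806, -0.2571, 0.1179], 'conf': 0.74}
lantern (array([ 0.449, -0.006,  0.034]), array([ 0.449, -0.006]), array([0.065, 0.06 ]), 595, np.float64(0.239))
coaster ((0.4895835518836975, -0.2559466063976288), 0.05762866511940956) ((0.4868251383304596, -0.2547268271446228), (0.1131577342748642, 0.10349275916814804), 55.402503967285156) {'point': [0.4883, -0.2577, 0.122], 'conf': 0.89}
```

```bash
python3 -m pendant '[[[0,0,0.8],[0,0,0]],[[0,0,0.8],[0,0,0]],[[0,0,0.8],[0,0,0]],[[0,0,0.38],[0,0,0]],[[0,0,0],[0,0,0]]]' && python3 -m pendant '[[[0,0,0],[0,0,0]],[[0,0,0],[0,0,0]],[[0,0,0],[0,0,0]],[[0,0,0],[0,0,0]],[[0,0,0],[0,0,0]]]' 0 35 && python3 -m pendant '[[[0,0,-0.6],[0,0,0]],[[0,0,-0.6],[0,0,0]],[[0,0,-0.6],[0,0,0]],[[0,0,-0.6],[0,0,0]],[[0,0,-0.6],[0,0,0]],[[0,0,-0.6],[0,0,0]],[[0,0,0],[0,0,0]]]'
```

```text
time_s: 33.05
position: [0.4483, 0.1144, 0.1754]
tool_rot: [[-1.0, 0.001, -0.002], [0.001, 1.0, -0.0], [0.002, -0.0, -1.0]]
ft_force: [-0.5, -0.4, 0.0]
grip_width: 0.0859
gripper_force: 0.0
time_s: 33.67
position: [0.4492, 0.115, 0.1773]
tool_rot: [[-1.0, -0.0, 0.003], [-0.0, 1.0, -0.0], [-0.003, -0.0, -1.0]]
ft_force: [-0.8, -0.8, 7.0]
grip_width: 0.0626
gripper_force: 38.4
time_s: 34.55
position: [0.4489, 0.1151, 0.3213]
tool_rot: [[-1.0, -0.0, 0.003], [-0.0, 1.0, -0.0], [-0.003, -0.0, -1.0]]
ft_force: [0.7, 0.6, -1.4]
grip_width: 0.0622
gripper_force: 39.2
```

```bash
python3 -m pendant '[[[-0.076,-0.78,0],[0,0,0]],[[-0.076,-0.78,0],[0,0,0]],[[-0.076,-0.78,0],[0,0,0]],[[-0.076,-0.78,0],[0,0,0]],[[-0.076,-0.78,0],[0,0,0]],[[-0.076,-0.78,0],[0,0,0]],[[-0.076,-0.78,0],[0,0,0]],[[-0.076,-0.78,0],[0,0,0]]]' && python3 -m pendant '[[[-0.076,-0.78,0],[0,0,0]],[[-0.076,-0.78,0],[0,0,0]],[[-0.076,-0.78,0],[0,0,0]],[[-0.076,-0.78,0],[0,0,0]],[[0,0,0],[0,0,0]],[[0,0,0],[0,0,0]]]' && python3 -m pendant '[[[0,0,0.8],[0,0,0]],[[0,0,0.8],[0,0,0]],[[0,0,0.8],[0,0,0]],[[0,0,0.6],[0,0,0]],[[0,0,0.25],[0,0,0]],[[0,0,0.15],[0,0,0]],[[0,0,0.05],[0,0,0]],[[0,0,0],[0,0,0]]]' && python3 -m pendant '[[[0,0,0],[0,0,0]]]'
```

```text
time_s: 35.55
position: [0.4726, -0.1354, 0.3188]
tool_rot: [[-1.0, -0.0, -0.002], [-0.0, 1.0, 0.001], [0.002, 0.001, -1.0]]
ft_force: [0.8, 0.7, -1.1]
grip_width: 0.0625
gripper_force: 39.2
time_s: 36.3
position: [0.4849, -0.2587, 0.3193]
tool_rot: [[-1.0, -0.0, -0.001], [-0.0, 1.0, 0.001], [0.001, 0.001, -1.0]]
ft_force: [-0.2, -0.5, -1.3]
grip_width: 0.0623
gripper_force: 39.3
time_s: 37.3
position: [0.4855, -0.2592, 0.1833]
tool_rot: [[-1.0, -0.0, 0.002], [-0.0, 1.0, -0.001], [-0.002, -0.001, -1.0]]
ft_force: [-1.4, 3.0, 4.4]
grip_width: 0.0628
gripper_force: 39.7
time_s: 37.42
position: [0.4855, -0.2592, 0.1833]
tool_rot: [[-1.0, -0.0, 0.002], [-0.0, 1.0, -0.001], [-0.002, -0.001, -1.0]]
ft_force: [0.0, 4.1, 6.4]
grip_width: 0.0622
gripper_force: 39.9
```

Contact with the coaster felt. I'll release, rise, back off and check.

```bash
python3 -m pendant '[[[0,0,0],[0,0,0]],[[0,0,0],[0,0,0]],[[0,0,0],[0,0,0]],[[0,0,0],[0,0,0]]]' 1 && python3 -m pendant '[[[0,0,-0.8],[0,0,0]],[[0,0,-0.8],[0,0,0]],[[0,0,-0.8],[0,0,0]],[[0,0,-0.8],[0,0,0]],[[0.5,0,-0.2],[0,0,0]],[[0.9,0,0],[0,0,0]],[[0.9,0,0],[0,0,0]],[[0,0,0],[0,0,0]]]' && python3 -m pendant '[[[0,0,0],[0,0,0]],[[0,0,0],[0,0,0]]]'; python3 - <<'E'
from m import *
for n in("top","side"):
  c=get_image(n);cv2.imwrite(f"pics/end_{n}.png",c["img"])
  for k,p,z in(("lantern",(.449,-.004),.238),("torch",(.469,.272),.246),("tumbler",(.485,-.259),.218),("tin",(.632,-.121),.188)):print(n,k,mid(c,p,z-.012,z+.01,.05))
  print([(q,landmark_of(n,q)[:1]) for q in("mug","spoon")])
E
```

```text
time_s: 37.92
position: [0.4851, -0.2594, 0.182]
tool_rot: [[-1.0, -0.0, -0.0], [-0.0, 1.0, 0.0], [0.0, 0.0, -1.0]]
ft_force: [-0.6, -0.5, 0.5]
grip_width: 0.0855
gripper_force: 0.0
time_s: 38.92
position: [0.3906, -0.2589, 0.3176]
tool_rot: [[-1.0, 0.002, -0.001], [0.002, 1.0, 0.001], [0.001, 0.001, -1.0]]
ft_force: [0.2, -0.6, 0.2]
grip_width: 0.0855
gripper_force: 0.0
time_s: 39.17
position: [0.3934, -0.2593, 0.3176]
tool_rot: [[-1.0, -0.001, -0.0], [-0.001, 1.0, 0.001], [0.0, 0.001, -1.0]]
ft_force: [-0.1, -0.2, -0.1]
grip_width: 0.085
gripper_force: 0.0
top lantern (array([ 0.45 , -0.005,  0.031]), array([ 0.45 , -0.005]), array([0.059, 0.059]), 925, np.float64(0.238))
top torch (array([0.469, 0.271, 0.024]), array([0.469, 0.271]), array([0.045, 0.045]), 568, np.float64(0.246))
top tumbler (array([ 0.484, -0.258,  0.033]), array([ 0.484, -0.258]), array([0.063, 0.064]), 286, np.float64(0.216))
top tin (array([ 0.632, -0.12 ,  0.032]), array([ 0.632, -0.12 ]), array([0.063, 0.063]), 894, np.float64(0.187))
[('mug', [{'point': [0.6191, 0.1056, 0.1232], 'conf': 0.96}]), ('spoon', [{'point': [0.7362, -0.0353, 0.1201], 'conf': 0.78}])]
side lantern (array([ 0.447, -0.005,  0.033]), array([ 0.449, -0.007]), array([0.062, 0.061]), 567, np.float64(0.239))
side torch (array([0.467, 0.272, 0.026]), array([0.468, 0.269]), array([0.049, 0.045]), 237, np.float64(0.246))
side tumbler (array([ 0.482, -0.258,  0.034]), array([ 0.483, -0.259]), array([0.066, 0.064]), 655, np.float64(0.214))
side tin (array([ 0.633, -0.121,  0.035]), array([ 0.631, -0.121]), array([0.064, 0.063]), 638, np.float64(0.189))
[('mug', [{'point': [0.6206, 0.1047, 0.123], 'conf': 0.64}]), ('spoon', [{'point': [0.7442, -0.0392, 0.1191], 'conf': 0.84}])]
```

View pics/end_side.png

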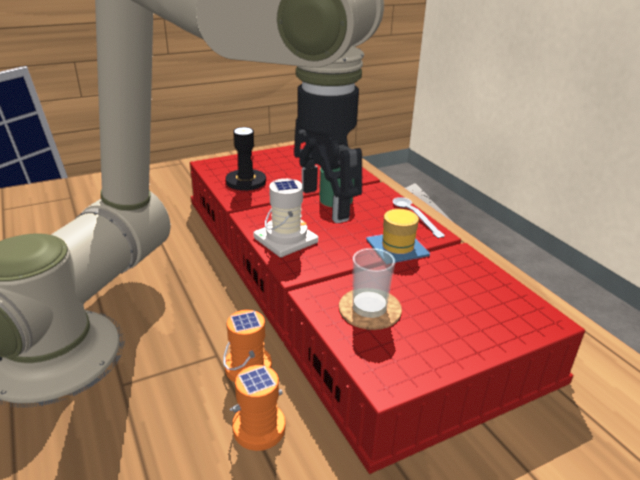

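All four stand upright on their own places: lantern (286,215), torch (244,160), tumbler (371,285), tin (400,235). The gripper is clear, and the mug and spoon have not moved.

```bash
python3 -c "
from rig import *
print(close_job())"
```

```text
the job is handed in; nothing more can be done
None
```

The job is handed in at about 39 s: the lantern, torch, tumbler and tin each stand upright within about 3 mm of the centre of their own place by the last camera check, and the mug and spoon were left where they were; no verdict came back.

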